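# Change over the wax pans and load the slab warmer

## Task

Get the lapidary hob ready for a batch of stones: slide the blue wax pan off the red melting ring and into the white resting ring, then slide the red wax pan off the square warming plate and into the red ring. Next slide every pink slice flat onto the warming plate, wholly inside its orange outline and not overlapping, and only when all are there turn the heat dial clockwise until its pointer meets the red mark. Slide the pans and slices, never lift or tip them, and leave the loupe stand and the saucer of agate eggs where they are.

Things in the scene. Friction and masses are not known exactly. Their poses are not given: they have to be found in the camera images.
- blue_pan: Small blue saucepan, about 0.5 kg, 96 mm across, 58 mm high, lid fixed on (black knob 26 mm wide, top at 83 mm). Origin: centre of underside, z up. Straight black handle along its own +x, 54 to 148 mm from the axis, 16 mm wide, 12 mm deep, its middle 42 mm above the shelf. Starts in the red ring, handle pointing roughly to the robot's left (+y).
- red_pan: Small red saucepan, about 0.5 kg, 96 mm across, 58 mm high, lid fixed on (black knob 26 mm wide, top at 83 mm). Origin: centre of underside, z up. Straight black handle along its own +x, 54 to 148 mm from the axis, 16 mm wide, 12 mm deep, its middle 42 mm above the shelf. Starts on the warming plate, handle pointing roughly to the robot's left (+y).
- melt_ring: A flush black glass disc, 144 mm in diameter, with a painted red circle (line 7 mm wide, 130 mm across outside) in which a pan stands. Level with the shelf: things slide over its edge freely. Origin: its centre on the shelf surface. The melting place; it may lie to the left or right of the warming plate.
- rest_ring: A flush black glass disc, 144 mm in diameter, with a painted white circle (line 7 mm wide, 130 mm across outside) in which a pan stands. Level with the shelf: things slide over its edge freely. Origin: its centre on the shelf surface. The resting place, on the other side of the warming plate.
- warm_zone: The warming plate: a square of black glass flush with the shelf, with an orange outline 190 mm by 190 mm, sides along its own x and y. Things slide onto it freely. Origin: its centre on the surface.
- slice1: An oval slice of pink banded stone with a brown rim, 74 mm long, 50 mm wide, 10 mm thick, about 130 g. Origin: centre of its underside; x along its length, z up. Its two long sides are straight and parallel (50 mm apart) over the middle 24 mm of its length; the ends are half-round. May be absent.
- slice2: An oval slice of pink banded stone with a brown rim, 74 mm long, 50 mm wide, 10 mm thick, about 130 g. Origin: centre of its underside; x along its length, z up. Its two long sides are straight and parallel (50 mm apart) over the middle 24 mm of its length; the ends are half-round. May be absent.
- slice3: An oval slice of pink banded stone with a brown rim, 74 mm long, 50 mm wide, 10 mm thick, about 130 g. Origin: centre of its underside; x along its length, z up. Its two long sides are straight and parallel (50 mm apart) over the middle 24 mm of its length; the ends are half-round. May be absent.
- slice4: An oval slice of pink banded stone with a brown rim, 74 mm long, 50 mm wide, 10 mm thick, about 130 g. Origin: centre of its underside; x along its length, z up. Its two long sides are straight and parallel (50 mm apart) over the middle 24 mm of its length; the ends are half-round. May be absent.
- dial (a joint): Angle of the heat dial, rad: 0 = pointer at the white mark, growing as it turns clockwise seen from above; red mark at 1.2, end stop at 2.2. Stiff enough (0.04 N m) to stay where it is left.
- dial_grip (a point): On the heat dial's vertical axis, 37 mm above the shelf. Dial: black disc with a bar grip across it, 57 mm long, 14 mm wide, 12 to 44 mm above the shelf, white pointer line on one end. The point turns with the dial: the pointer end is along its own -x. Fixed base disc 84 mm across at the left or right, with a white (off) and a red mark beside it.
- loupe_stand: Wooden loupe stand, 75 by 60 mm, 58 mm high, loose on the shelf at one side; leave alone. Origin: centre of its underside.
- saucer: White ceramic saucer with agate eggs, 144 mm in diameter, 55 mm high, at the back; leave alone. Origin: centre of its underside.

How it is judged (in metres and radians):
On the way, in this order (a step that is already met when the one before it is completed fails the run):
1. the blue pan stands in the white resting ring (horizontal distance between blue_pan and rest_ring below 0.016 m and height (world z) of blue_pan below 0.005 m and angle between blue_pan's own z axis and vertical below 0.08 rad), for 0.2 s.
2. the red pan stands in the red melting ring (horizontal distance between red_pan and melt_ring below 0.016 m and height (world z) of red_pan below 0.005 m and angle between red_pan's own z axis and vertical below 0.08 rad), for 0.2 s.
3. every slice lies flat on the warming plate (height (world z) of each of slice1, slice2, slice3, slice4 below 0.005 m and angle between each of slice1, slice2, slice3, slice4's own z axis and vertical below 0.08 rad and x of slice1 in the frame of warm_zone between -0.072 and 0.072 m and y of slice1 in the frame of warm_zone between -0.072 and 0.072 m and x of slice2 in the frame of warm_zone between -0.072 and 0.072 m and y of slice2 in the frame of warm_zone between -0.072 and 0.072 m and x of slice3 in the frame of warm_zone between -0.072 and 0.072 m and y of slice3 in the frame of warm_zone between -0.072 and 0.072 m and x of slice4 in the frame of warm_zone between -0.072 and 0.072 m and y of slice4 in the frame of warm_zone between -0.072 and 0.072 m), for 0.2 s.
4. the dial is turned to the red mark (value of joint dial between 1.03 and 1.37 rad), for 0.2 s.
At the end, for the whole second after the job is handed in: Each pan upright, its axis within 16 mm of its ring's centre (blue: white ring, red: red ring); every slice present flat on the warming plate, none on another, its centre 23 mm or more inside the outline; dial within 0.17 rad of the red mark; all released and at rest (all of step 1 and all of step 2 and all of step 3 and all of step 4 and linear speed of each of slice1, slice2, slice3, slice4, red_pan, blue_pan below 0.02 m/s); the robot touches nothing.
It fails at once if a pan is lifted off the surface or tipped (height (world z) of any of red_pan, blue_pan above 0.015 m or angle between any of red_pan, blue_pan's own z axis and vertical above 0.3 rad).
It fails at once if a slice is lifted off the surface (height (world z) of any of slice1, slice2, slice3, slice4 above 0.02 m).
It fails at once if a bystander is moved more than 30 mm (distance of any of loupe_stand, saucer from where it was at the start of the episode above 0.03 m).
Of slice1, slice2, slice3, slice4 only 3 to 4 are there at a start; the rules pass over those that are not, and their reading is None.
At some moment in a run one of slice1, slice2, slice3, slice4, red_pan, blue_pan may be knocked a few centimetres aside while the robot is not near it.
Once in a run the grip may slacken for a moment while it holds something.
It also fails if it takes over 200 s, if anything falls off the work surface, if the arm or the gripper's body presses on something with over 40 N, if the wrist force passes 120 N, or if a joint passes its speed limit or range.

## Robot

A 6-joint arm with a two-finger parallel gripper is mounted at the origin on the work surface. World frame = base frame: x ahead of the robot, y to its left, z up, the work surface at z = 0. Lengths are in mm, angles in rad, forces in N, time in s.
With the tool pointing down it reaches from about 350 to 875 mm from the base axis. Payload 4.2 kg.
Tool frame: the origin (TCP) lies at the very end of the fingers, on their centre line; the grasp point (between the pads) lies 19 mm behind it; z points along the fingers, y is the line along which they close (so a half turn about z gives the same grasp; the last joint's range is limited). The gripper opens to 85 mm and grips with 20 to 120 N. Pads are 22 mm wide; open, the fingers measure 114 mm over their backs; the gripper's body (76 mm by 85 mm) begins 54 mm behind the grasp point. The pads swing forward as they close: fully open they stand 13 mm farther back than shut.
Start: joints at [0.259, 0.385, 0.008, 0, -1.194, -0.259], TCP at [624.979, 0.025, 231.312] pointing down, gripper open.
Joint ranges: [-3.14, 3.14], [-1.21, 2.06], [-1.07, 1.41], [-3.16, 2.05], [-2.99, -0.16], [-3.1, 3.1]. Speed limits (rad/s): [2.79, 2.79, 3.14, 3.14, 3.14, 3.14].

## Interface

Orientations are given as a unit quaternion [x, y, z, w].
In Python, from bench import monitor, get_image, camera_info, job_done gives the robot as it stands.
- The arm moves only by the tool send_rows, never from a script. Its argument "series" is a list of rows, each a list of 3 entries, a list of its own where there are three numbers: the shift along the tool's x, y, z in mm, then the turn, a rotation vector about the tool's x, y, z in rad, then the finger opening in mm, from 0 to 85.4. A call has 1 to 8 rows; each row shifts and turns the commanded pose from where the row before left it, along the tool's axes as they then stand; what a row does not reach is not made up. A row lasts 1/10 s, in which the tool goes at most 50 mm and 8.59 degrees, less where a joint would pass 70% of its speed; a pose out of reach is approached as far as the arm can. A call with a gripper value outside its range is refused whole. The fingers move at their own pace and stop on an object; the grip force is fixed at half the most. Time passes only in rows, so rows that do not move let the fingers close. It gives the time, the measured TCP pose, the force, the opening and the grip force at its end, in the units of the state.
- monitor.read_state(): the state, without advancing time (a new reading comes with each control period).
- get_image(name): name is "scene" or "side" or "wrist"; returns the picture (420x560x3 uint8, red, green, blue); there is no depth.
- camera_info(name): a dict with "intrinsics" (3x3 intrinsics, pixels), "R" (3x3) and "t" (3): a world point X has camera coordinates R X + t. Camera axes: x right, y down, z forward; pixel columns grow to the right and rows downward; lengths in mm; the calibration is good to about 2 mm. A picture is of the moment at which its call begins: read the wrist's pose just before it. camera_info takes no time and is no camera call; for the wrist camera it gives the pose at the moment of the call.
- job_done(): hands the job in; it is judged then, once.
The state is a dict: "clock": time; "joints": joint angles; "joint_vel": joint speeds; "joint_efforts": joint torques, N m; "position": TCP position; "ee_rot": TCP orientation; "contact_force": force on the tool from outside, world axes, zero at the start; "wrist_torque": the same for the moment, N m; "gripper_width": finger opening in mm; "grasp_force": force on a finger pad.
Only numpy, scipy, OpenCV 4.12 (cv2) and the standard library are available. Lean on these libraries where they do the work, as an engineer would, in place of code of your own. Each camera call takes 0.05 s, during which the arm holds its last target. There are 200 camera calls.

## Working session

There is one attempt and no reset: what is moved stays moved. The work goes in short steps, Python scripts to look and compute and a tool call to move; the robot and the scene stay as the last step left them, time stands still between calls to the robot, and variables do not carry over. Pictures are saved under pics/ and viewed, at most 14 in all, crops included, and the job is handed in when it is done.

Besides the shell and the picture viewer there is one more tool, called after "Emit:" as a command line: name --argument value ..., lists and objects as JSON in quotes. send_rows: Moves the arm, as the interface text tells. Its arguments: {"type":"object","properties":{"series":{"type":"array"}},"required":["series"]}

```bash
ls; mkdir -p pics
python3 - <<'E'
from bench import monitor,get_image,camera_info
import cv2
s=monitor.read_state();print(s)
for n in("scene","side","wrist"):
    c=camera_info(n);print(n,c)
    cv2.imwrite(f"pics/{n}0.png",cv2.cvtColor(get_image(n),cv2.COLOR_RGB2BGR))
E
```

```text
pics
{'clock': 0.0, 'joints': array([ 2.58586385e-01,  3.85555636e-01,  6.63226952e-03, -4.84426950e-04,
       -1.19399043e+00, -2.58543710e-01]), 'joint_vel': array([-0.00041971,  0.00075141,  0.00085141,  0.00150008, -0.00053047,
       -0.00060262]), 'joint_efforts': array([-9.55001960e-04, -3.92286408e+01,  1.88399577e+01,  4.18616563e+00,
       -4.72148502e-03,  8.27910434e-07]), 'position': array([6.24422655e+02, 8.11974794e-03, 2.30226817e+02]), 'ee_rot': array([-0.70705826,  0.70715447,  0.00072693, -0.00080198]), 'contact_force': array([ 0.1952396 , -0.51540431, -0.83265742]), 'wrist_torque': array([-0.00207888, -0.01822221, -0.05524012]), 'grasp_force': 0.0, 'gripper_width': 85.62338834210622}
scene {'intrinsics': array([[491.72548897,   0.        , 283.70905712],
       [  0.        , 491.72548897, 205.23798203],
       [  0.        ,   0.        ,   1.        ]]), 'R': array([[ 0.83818642,  0.54534195, -0.00675895],
       [ 0.41032861, -0.63873892, -0.65087865],
       [-0.35926863,  0.54278426, -0.7591517 ]]), 't': array([-512.77941675, -195.16698531, 1425.50229404])}
side {'intrinsics': array([[425.58603576,   0.        , 279.68603647],
       [  0.        , 425.58603576, 212.1562263 ],
       [  0.        ,   0.        ,   1.        ]]), 'R': array([[ 0.69270969, -0.72087291, -0.02226059],
       [-0.45421923, -0.41208289, -0.78985605],
       [ 0.56021262,  0.55725213, -0.61288815]]), 't': array([-415.77521217,  307.54022538,  762.72436137])}
wrist {'intrinsics': array([[328.20250325,   0.        , 278.57663496],
       [  0.        , 328.20250325, 219.65311962],
       [  0.        ,   0.        ,   1.        ]]), 'R': array([[-9.99996697e-01, -7.82387103e-04,  2.44834699e-03],
       [-6.47404974e-05,  9.59911228e-01,  2.80304174e-01],
       [-2.56950214e-03,  2.80303090e-01, -9.59908108e-01]]), 't': array([624.15102872, -37.0845251 , 380.42009061])}
```

View pics/scene0.png

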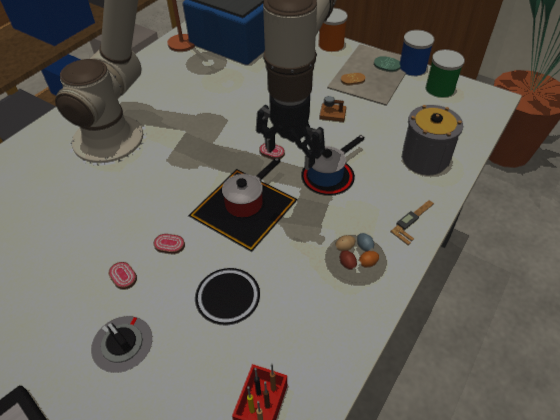

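View pics/side0.png

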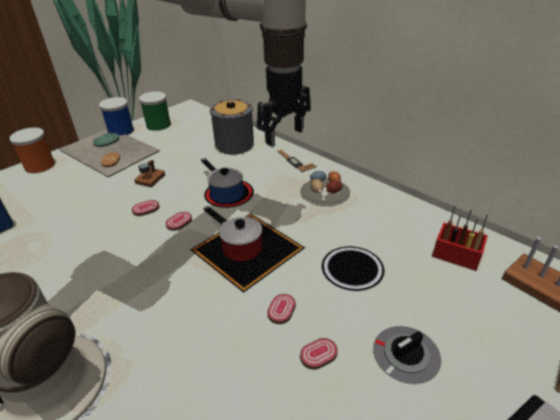

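View pics/wrist0.png

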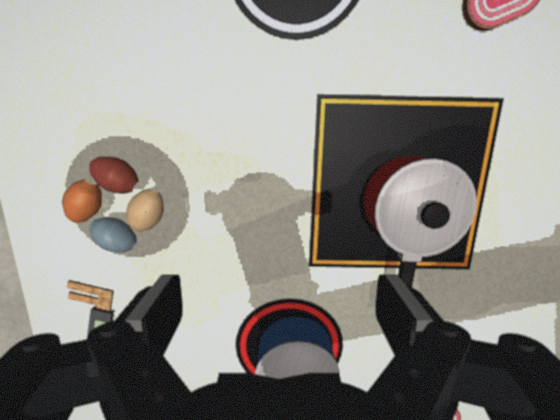

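```bash
cat > h.py <<'E'
import numpy as np,cv2
from bench import monitor,get_image,camera_info
def shot(n,f=None):
    c=camera_info(n);im=cv2.cvtColor(get_image(n),cv2.COLOR_RGB2BGR)
    if f: cv2.imwrite(f"pics/{f}.png",im)
    return c,im
def w(c,u,v,z=0):
    R=np.array(c["R"]);C=-R.T@c["t"]
    d=R.T@np.linalg.inv(c["intrinsics"])@np.array([u,v,1.])
    return (C+d*(z-C[2])/d[2]).round(1)
def px(c,X):
    p=c["intrinsics"]@(np.array(c["R"])@np.array(X,float)+c["t"]);return (p[:2]/p[2]).round(1)
def top(c,im,z=0,x0=200,x1=900,y0=-450,y1=450,s=1.0):
    "rectified view at height z: row grows with -x, col with -y (s px per mm)"
    cs=[(x1,y1),(x1,y0),(x0,y0),(x0,y1)]
    src=np.float32([px(c,(a,b,z)) for a,b in cs])
    W,H=int((y1-y0)*s),int((x1-x0)*s)
    return cv2.warpPerspective(im,cv2.getPerspectiveTransform(src,np.float32([(0,0),(W,0),(W,H),(0,H)])),(W,H))
E
python3 - <<'E'
from h import *
P={"scene":dict(red=(328,176),white=(227,295),dial=(122,343),s1=(272,151),s2=(169,243),s3=(122,275),plate=(244,208),saucer=(356,260),loupe=(333,113)),
"side":dict(red=(229,192),white=(353,268),dial=(407,355),s1=(179,220),s2=(281,307),s3=(319,352),s4=(146,207),plate=(248,249),saucer=(326,192),loupe=(150,178))}
for n in P:
    c=camera_info(n)
    for k,v in P[n].items(): print(n,k,w(c,*v,10 if k[0]=='s' and len(k)==2 else 0)[:2])
c=camera_info("wrist")
print([w(c,*p)[:2] for p in[(318,97),(501,100),(470,267),(311,265)]])
for n in("scene","side"):
    cv2.imwrite(f"pics/{n}top.png",top(camera_info(n),cv2.imread(f"pics/{n}0.png"),0,300,850,-400,400))
E
```

```text
scene red [615.3 212.6]
scene white [ 608.6 -224.6]
scene dial [ 495.2 -431.8]
scene s1 [440.3 203.8]
scene s2 [ 411.8 -191.4]
scene s3 [ 382.6 -316.3]
scene plate [491.9  -0.6]
scene saucer [804.5  12. ]
scene loupe [496.4 451.6]
side red [611.4 213. ]
side white [ 603.8 -229.1]
side dial [ 487.8 -436.9]
side s1 [431.4 202. ]
side s2 [ 404.3 -192.3]
side s3 [ 375.8 -317.3]
side s4 [403.9 316. ]
side plate [484.6  -4.6]
side saucer [797.6   6.6]
side loupe [498.5 448.4]
[array([582.2, -98.2]), array([385.3, -95.3]), array([386.5,  99.9]), array([584.1,  97.2])]
```

View pics/sidetop.png

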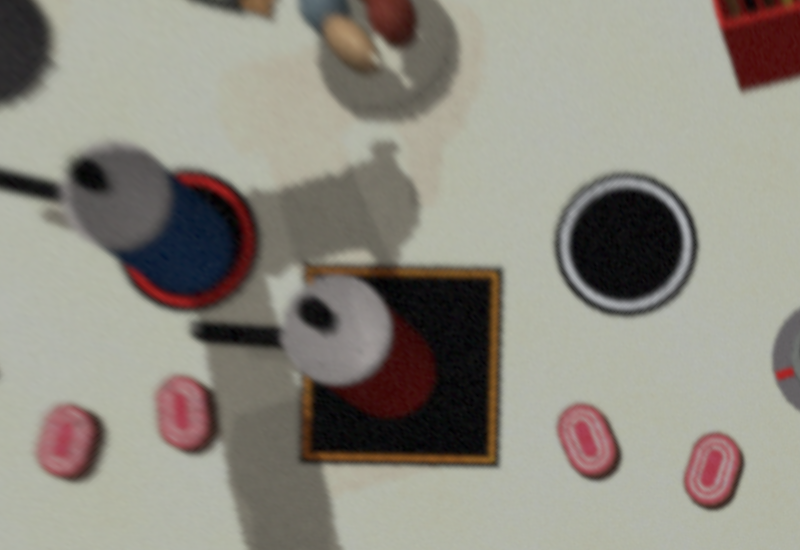

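Emit:
send_rows --series '[[[-43, 2, 12], [0, 0, 0], 85], [[-43, 2, 12], [0, 0, 0], 85], [[-43, 2, 12], [0, 0, 0], 85], [[-43, 2, 12], [0, 0, 0], 85], [[-43, 2, 12], [0, 0, 0], 85], [[-43, 2, 12], [0, 0, 0], 85], [[-42, 0, 12], [0, 0, 0], 85], [[0, 0, 0], [0, 0, 0], 85]]'

```text
clock: 0.95
position: [611.4, 304.3, 144.0]
ee_rot: [0.709, -0.705, -0.001, 0.002]
contact_force: [0.5, 0.1, -0.6]
gripper_width: 85.2
grasp_force: 0.0
```

Run:
```python
from h import *
print(monitor.read_state()["position"],monitor.read_state()["ee_rot"])
c,im=shot("wrist","w1")
cv2.imwrite("pics/w1t.png",top(c,im,48,530,700,130,400,2))
```

```text
[611.35123933 304.32848157 143.99054435] [ 7.08889935e-01 -7.05316743e-01 -6.21660885e-04  1.72194842e-03]
```

View pics/w1t.png

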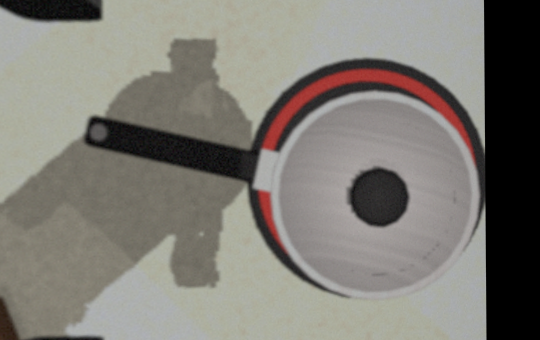

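Emit:
send_rows --series '[[[-9, -14, 0], [0, 0, 0], 85], [[0, 0, 0], [0, 0, 0.1], 85], [[0, 0, 0], [0, 0, 0.1], 70], [[0, 0, 40], [0, 0, 0], 60], [[0, 0, 40], [0, 0, 0], 60], [[0, 0, 30], [0, 0, 0], 60], [[0, 0, 11], [0, 0, 0], 60], [[0, 0, 0], [0, 0, 0], 60]]'

```text
clock: 1.8
position: [626.5, 307.5, 24.9]
ee_rot: [-0.633, 0.774, -0.0, -0.002]
contact_force: [-0.2, -0.0, 1.4]
gripper_width: 59.9
grasp_force: 0.0
```

Emit:
send_rows --series '[[[0, 0, 0], [0, 0, 0], 40], [[0, 0, 0], [0, 0, 0], 25], [[0, 0, 0], [0, 0, 0], 10], [[0, 0, 0], [0, 0, 0], 5], [[0, 0, 0], [0, 0, 0], 5], [[0, 0, 0], [0, 0, 0], 5]]'

```text
clock: 2.4
position: [627.4, 309.8, 27.9]
ee_rot: [-0.633, 0.774, -0.0, 0.001]
contact_force: [-2.5, 0.4, 6.2]
gripper_width: 14.9
grasp_force: 59.0
```

Emit:
send_rows --series '[[[12, -2.5, 0], [0, 0, 0], 5], [[24, -5, 0], [0, 0, 0], 5], [[24, -5, 0], [0, 0, 0], 5], [[24, -5, 0], [0, 0, 0], 5], [[24, -5, 0], [0, 0, 0], 5], [[24, -5, 0], [0, 0, 0], 5], [[24, -5, 0], [0, 0, 0], 5], [[24, -5, 0], [0, 0, 0], 5]]'

```text
clock: 3.2
position: [630.8, 127.1, 28.6]
ee_rot: [-0.633, 0.774, -0.001, 0.004]
contact_force: [-0.1, 7.1, 5.9]
gripper_width: 14.7
grasp_force: 59.3
```

Emit:
send_rows --series '[[[24, -5, 0], [0, 0, 0], 5], [[24, -5, 0], [0, 0, 0], 5], [[24, -5, 0], [0, 0, 0], 5], [[24, -5, 0], [0, 0, 0], 5], [[24, -5, 0], [0, 0, 0], 5], [[24, -5, 0], [0, 0, 0], 5], [[12, -2.5, 0], [0, 0, 0], 5], [[0, 0, 0], [0, 0, 0], 5]]'

```text
clock: 4.0
position: [631.1, -34.9, 28.2]
ee_rot: [-0.633, 0.774, -0.002, 0.002]
contact_force: [1.1, -0.3, 4.4]
gripper_width: 15.0
grasp_force: 58.4
```

Run:
```python
from h import *
c,im=shot("wrist","w2");print(monitor.read_state()["position"])
c,im=shot("side","s2")
cv2.imwrite("pics/w2t.png",cv2.hconcat([cv2.resize(cv2.imread("pics/w2.png"),(400,300)),cv2.resize(im,(400,300))]))
```

```text
[630.99183922 -34.75559911  28.02001991]
```

View pics/w2t.png

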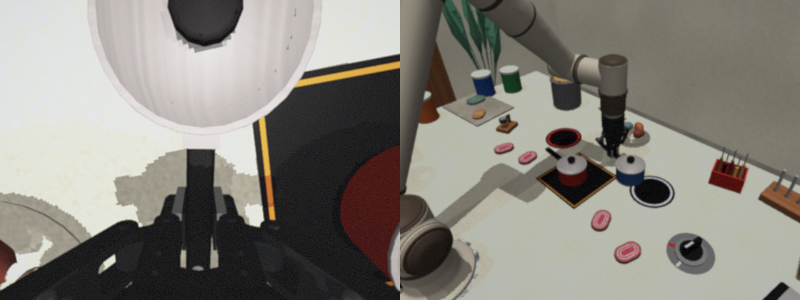

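Emit:
send_rows --series '[[[20, -4, 0], [0, 0, 0], 5], [[24, -4, 0], [0, 0, 0], 5], [[24, -4, 0], [0, 0, 0], 5], [[16, -3, 0], [0, 0, 0], 5], [[8, -1, 0], [0, 0, 0], 5], [[0, 0, 0], [0, 0, 0], 5], [[0, 0, 0], [0, 0, 0], 5]]'

```text
clock: 4.8
position: [628.5, -126.8, 28.0]
ee_rot: [-0.633, 0.774, -0.002, 0.002]
contact_force: [2.4, 1.6, 6.1]
gripper_width: 15.0
grasp_force: 58.9
```

```bash
cat >> h.py <<'E'
def fit(c,pts,z=0):
    q=np.float32([w(c,*p,z)[:2] for p in pts]);return cv2.minEnclosingCircle(q),cv2.fitEllipse(q)
E
python3 - <<'E'
from h import *
a,sc=shot("scene","sc3");b,sd=shot("side","sd3");print(monitor.read_state()["position"])
A=top(a,sc,0,530,680,-310,-140,2.3);B=top(b,sd,0,530,680,-310,-140,2.3)
A2=top(a,sc,58,530,680,-310,-140,2.3)[:, :];B2=top(b,sd,58,530,680,-310,-140,2.3)
cv2.imwrite("pics/p3.png",cv2.resize(cv2.vconcat([cv2.hconcat([A,B]),cv2.hconcat([A2,B2])]),(680,600)))
E
```

```text
[ 628.40852959 -126.77688701   27.93258663]
```

View pics/p3.png

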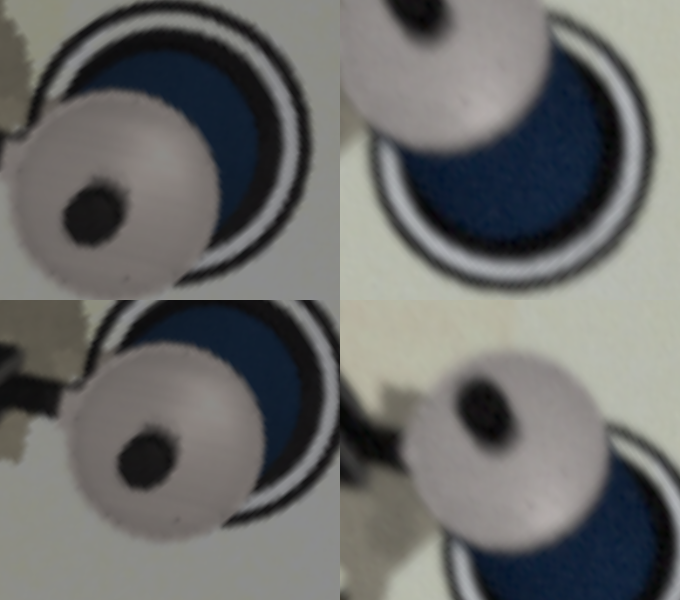

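Emit:
send_rows --series '[[[0, 0, 0], [0, 0, 0], 30], [[0, 0, 0], [0, 0, 0], 50], [[0, 0, 0], [0, 0, 0], 60], [[0, 0, 0], [0, 0, 0], 60], [[0, 0, -30], [0, 0, 0], 60], [[0, 0, -45], [0, 0, 0], 60], [[0, 0, -45], [0, 0, -0.1], 70], [[0, 0, 0], [0, 0, -0.1], 85]]'

```text
clock: 5.7
position: [630.4, -128.1, 154.1]
ee_rot: [0.709, -0.705, 0.006, -0.004]
contact_force: [0.8, 0.1, -0.1]
gripper_width: 82.2
grasp_force: 0.0
```

Emit:
send_rows --series '[[[-40, 24, 0], [0, 0, 0], 85], [[-40, 24, 0], [0, 0, 0], 85], [[-40, 24, 0], [0, 0, 0], 85], [[-40, 24, 0], [0, 0, 0], 85], [[-40, 24, 0], [0, 0, 0], 85], [[-40, 24, 0], [0, 0, 0], 85], [[0, 0, 0], [0, 0, 0], 85], [[0, 0, 0], [0, 0, 0], 85]]'

```text
clock: 6.5
position: [481.7, 113.3, 146.5]
ee_rot: [0.708, -0.706, 0.0, -0.0]
contact_force: [0.4, -0.9, 0.6]
gripper_width: 85.1
grasp_force: 0.0
```

Run:
```python
from h import *
print(monitor.read_state()["position"],monitor.read_state()["ee_rot"])
c,im=shot("wrist","w4")
a,sd=shot("side","sd4")
A=top(c,im,48,380,560,-60,210,2);B=cv2.resize(top(a,sd,0,300,850,-400,400),(540,371))
cv2.imwrite("pics/w4t.png",cv2.vconcat([A,B][:1]+[B[:230]]))
# arm-clear check of blue pan and white ring
cv2.imwrite("pics/w4f.png",B)
```

```text
[481.74796058 113.34556156 146.45245559] [ 7.08056391e-01 -7.06155893e-01  3.26532353e-05 -3.48755923e-05]
```

View pics/w4t.png

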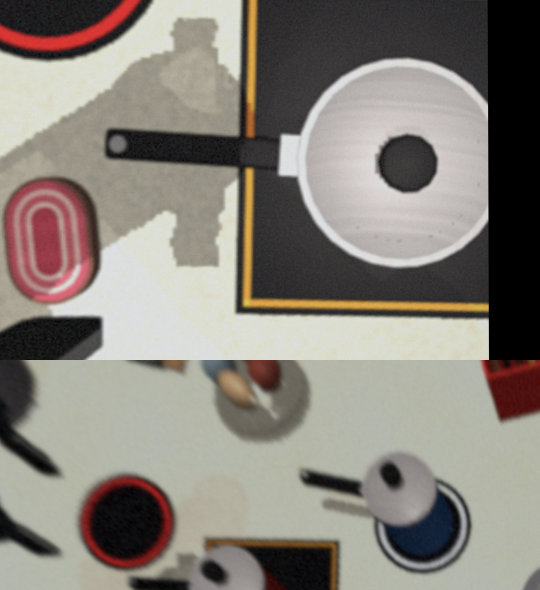

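Emit:
send_rows --series '[[[0, -4, 0], [0, 0, 0.05], 70], [[0, 0, 40], [0, 0, 0], 60], [[0, 0, 40], [0, 0, 0], 60], [[0, 0, 30], [0, 0, 0], 60], [[0, 0, 11], [0, 0, 0], 60], [[0, 0, 0], [0, 0, 0], 40], [[0, 0, 0], [0, 0, 0], 20], [[0, 0, 0], [0, 0, 0], 5]]'

```text
clock: 7.4
position: [487.4, 112.8, 26.9]
ee_rot: [-0.689, 0.725, -0.0, 0.002]
contact_force: [-1.4, 0.4, 0.2]
gripper_width: 17.1
grasp_force: 0.5
```

Emit:
send_rows --series '[[[0, 0, 0], [0, 0, 0], 5], [[0, 0, 0], [0, 0, 0], 5], [[0, 0, 0], [0, 0, 0], 5]]'

```text
clock: 7.7
position: [486.9, 113.0, 26.5]
ee_rot: [-0.689, 0.724, -0.0, 0.001]
contact_force: [-1.2, 1.0, 6.2]
gripper_width: 14.5
grasp_force: 58.9
```

Run:
```python
from h import *
# red ring centre from side & scene images, red-pixel mask rectified
for n,f in(("side","sd4"),("scene","sc3"),("scene","scene0")):
    T=top(camera_info(n),cv2.imread(f"pics/{f}.png"),0,530,700,120,310,2)
    h=cv2.cvtColor(T,cv2.COLOR_BGR2HSV);m=((h[...,0]<8)|(h[...,0]>172))&(h[...,1]>150)&(h[...,2]>70)
    p=cv2.findNonZero(m.astype(np.uint8));(u,v),r=cv2.minEnclosingCircle(p);print(n,f,700-v/2,310-u/2,r/2)
```

```text
side sd4 609.6473541259766 212.15007781982422 67.20045471191406
scene sc3 612.5320587158203 215.9102325439453 67.21430969238281
scene scene0 612.9496841430664 215.35608673095703 65.95491027832031
```

Emit:
send_rows --series '[[[-10.5, -6, 0], [0, 0, 0], 5], [[-21, -12, 0], [0, 0, 0], 5], [[-21, -12, 0], [0, 0, 0], 5], [[-21, -12, 0], [0, 0, 0], 5], [[-21, -12, 0], [0, 0, 0], 5], [[-21, -12, 0], [0, 0, 0], 5], [[-21, -12, 0], [0, 0, 0], 5], [[-21, -12, 0], [0, 0, 0], 5]]'

```text
clock: 8.5
position: [581.6, 262.5, 25.0]
ee_rot: [-0.689, 0.725, 0.0, -0.005]
contact_force: [-3.5, -7.3, 5.5]
gripper_width: 14.8
grasp_force: 59.0
```

Emit:
send_rows --series '[[[-21, -12, 0], [0, 0, 0], 5], [[-21, -12, 0], [0, 0, 0], 5], [[-12, -5, 0], [0, 0, 0], 5], [[0, 0, 0], [0, 0, 0], 5], [[0, 0, 0], [0, 0, 0], 5]]'

```text
clock: 9.0
position: [615.6, 317.3, 26.2]
ee_rot: [-0.689, 0.724, -0.0, -0.001]
contact_force: [-2.3, -2.8, 4.9]
gripper_width: 14.8
grasp_force: 58.8
```

Run:
```python
from h import *
a,sc=shot("scene","sc5");b,sd=shot("side","sd5")
A=top(a,sc,0,530,690,120,300,2);B=top(b,sd,0,530,690,120,300,2)
A2=top(a,sc,58,530,690,120,300,2);B2=top(b,sd,58,530,690,120,300,2)
cv2.imwrite("pics/p5.png",cv2.resize(cv2.vconcat([cv2.hconcat([A,B]),cv2.hconcat([A2,B2])]),(675,600)))
```

```text
(no output)
```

View pics/p5.png

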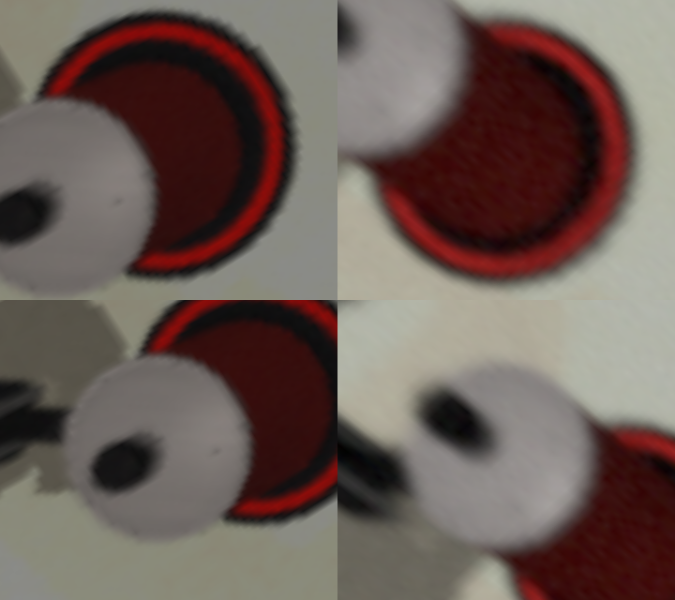

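Emit:
send_rows --series '[[[0, 0, 0], [0, 0, 0], 30], [[0, 0, 0], [0, 0, 0], 50], [[0, 0, 0], [0, 0, 0], 60], [[0, 0, 0], [0, 0, 0], 60], [[0, 0, -30], [0, 0, 0], 60], [[0, 0, -45], [0, 0, 0], 60], [[0, 0, -45], [0, 0, -0.05], 70], [[10, 30, 0], [0, 0, 0], 85]]'

```text
clock: 9.9
position: [591.8, 311.2, 153.2]
ee_rot: [0.708, -0.707, 0.002, -0.009]
contact_force: [-0.6, -0.3, 0.7]
gripper_width: 82.1
grasp_force: 0.0
```

Emit:
send_rows --series '[[[10, 32, 0], [0, 0, 0], 85], [[10, 32, 0], [0, 0, 0], 85], [[10, 32, 0], [0, 0, 0], 85], [[10, 32, 0], [0, 0, 0], 85], [[10, 32, 0], [0, 0, 0], 85], [[0, 0, 0], [0, 0, 0], 85], [[0, 0, 0], [0, 0, 0], 85]]'

```text
clock: 10.6
position: [425.6, 258.1, 146.0]
ee_rot: [0.708, -0.707, 0.0, -0.001]
contact_force: [0.8, -0.2, 0.6]
gripper_width: 85.2
grasp_force: 0.0
```

```bash
cat >> h.py <<'E'
def slices(c,im,x0=300,x1=650,y0=-420,y1=420):
    "pink blobs rectified at z=10: centre x,y, long-axis yaw from +y (clockwise +), size"
    s=2;T=top(c,im,10,x0,x1,y0,y1,s);h=cv2.cvtColor(T,cv2.COLOR_BGR2HSV)
    m=(((h[...,0]<12)|(h[...,0]>165))&(h[...,1]>55)&(h[...,2]>60)).astype(np.uint8)
    m=cv2.morphologyEx(m,cv2.MORPH_CLOSE,np.ones((9,9)))
    for k in cv2.findContours(m,cv2.RETR_EXTERNAL,cv2.CHAIN_APPROX_NONE)[0]:
        if cv2.contourArea(k)<6000: continue
        (u,v),(a,b),t=cv2.minAreaRect(k)
        # long axis direction in (y-left,x-up) frame
        P=k[:,0,:].astype(float);d=np.linalg.svd(P-P.mean(0),full_matrices=False)[2][0]
        if d[0]>0:d=-d   # points to +y (left)
        yaw=np.arctan2(-d[1],-d[0])
        print("slice x %.1f y %.1f yaw %.3f size %.0f %.0f"%(x1-v/s,y1-u/s,yaw if abs(yaw)<1.6 else yaw,max(a,b)/s,min(a,b)/s))
E
python3 - <<'E'
from h import *
print(monitor.read_state()["position"],monitor.read_state()["ee_rot"])
for n in("wrist","side","scene"):
    c,im=shot(n,n+"6");print(n);slices(c,im)if n!="wrist" else slices(c,im,320,540,130,400)
cv2.imwrite("pics/w6.png",top(*[(camera_info("wrist"))],cv2.imread("pics/wrist6.png"),10,320,540,130,400,2))
E
```

```text
[425.59585099 258.06101524 145.95221444] [ 7.07526187e-01 -7.06686671e-01  7.50069804e-05 -7.98682518e-04]
wrist
slice x 405.1 y 323.1 yaw -1.287 size 74 52
slice x 433.3 y 208.8 yaw 1.455 size 73 50
side
slice x 374.7 y -317.0 yaw -1.360 size 74 52
slice x 402.8 y 321.3 yaw -1.422 size 74 52
slice x 403.4 y -193.7 yaw 1.083 size 77 51
slice x 430.7 y 204.9 yaw 1.139 size 78 60
slice x 593.1 y 193.0 yaw -0.299 size 138 115
scene
slice x 379.7 y -314.3 yaw -1.219 size 75 50
slice x 407.6 y 325.2 yaw -1.303 size 75 50
slice x 410.9 y -191.9 yaw 1.188 size 76 55
slice x 436.6 y 208.9 yaw 1.466 size 76 54
```

View pics/w6.png

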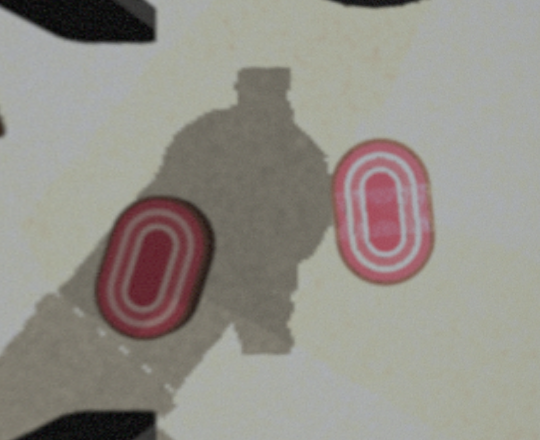

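Run:
```python
from h import *
print(monitor.read_state()["joints"].round(3))
for n,f in(("side","side6"),("scene","scene6"),("side","sd4")):
    T=top(camera_info(n),cv2.imread(f"pics/{f}.png"),0,360,620,-130,130,3)
    h=cv2.cvtColor(T,cv2.COLOR_BGR2HSV);m=(h[...,0]>9)&(h[...,0]<28)&(h[...,1]>120)&(h[...,2]>70)
    p=cv2.findNonZero(cv2.morphologyEx(m.astype(np.uint8),cv2.MORPH_OPEN,np.ones((3,3))));(u,v),wh,t=cv2.minAreaRect(p);print(n,620-v/3,130-u/3,np.array(wh)/3,t)
    h2=T
# dial in side/scene
for n in("side","scene"):
    T=top(camera_info(n),cv2.imread(f"pics/{n}6.png"),0,420,560,-510,-360,2);cv2.imwrite(f"pics/d{n}.png",T)
    T=top(camera_info(n),cv2.imread(f"pics/{n}6.png"),44,420,560,-510,-360,2);cv2.imwrite(f"pics/e{n}.png",T)
I=lambda k:cv2.imread(f"pics/{k}.png")
cv2.imwrite("pics/dial.png",cv2.vconcat([cv2.hconcat([I("dside"),I("dscene")]),cv2.hconcat([I("eside"),I("escene")])]))
```

```text
[ 0.871  0.256 -0.42   0.    -0.894 -0.871]
side 484.9688618977865 -0.7340087890625 [193.31335449 193.72239176] 1.2555968761444092
scene 487.3588562011719 1.987457275390625 [193.7491862  192.88340251] 1.1811890602111816
side 484.8855997721354 0.024881998697907193 [194.62998454 193.86313883] 1.1123995780944824
```

View pics/dial.png

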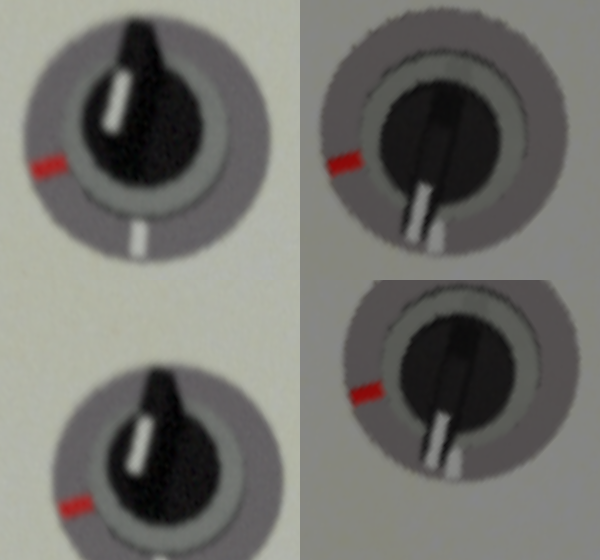

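Emit:
send_rows --series '[[[25, -4, 0], [0, 0, 0], 85], [[25, -4, 0], [0, 0, 0], 85], [[0, 0, 0], [0, 0, -0.14], 85], [[0, 0, 0], [0, 0, -0.14], 85], [[0, 0, 0], [0, 0, -0.14], 85], [[0, 0, 0], [0, 0, -0.14], 85], [[0, 0, 0], [0, 0, -0.14], 85], [[0, 0, 0], [0, 0, -0.14], 85]]'

```text
clock: 11.55
position: [434.6, 208.0, 145.0]
ee_rot: [0.935, -0.355, -0.0, 0.0]
contact_force: [-1.2, 0.4, -0.8]
gripper_width: 85.1
grasp_force: 0.0
```

Emit:
send_rows --series '[[[0, 0, 20], [0, 0, -0.14], 85], [[0, 0, 20], [0, 0, -0.14], 80], [[0, 0, 20], [0, 0, -0.14], 75], [[0, 0, 20], [0, 0, -0.14], 70], [[0, 0, 20], [0, 0, -0.14], 70], [[0, 0, 10], [0, 0, -0.14], 70], [[0, 0, 10], [0, 0, 0], 70], [[0, 0, 0], [0, 0, 0], 70]]'

```text
clock: 12.35
position: [433.6, 207.4, 23.9]
ee_rot: [0.999, 0.053, -0.001, 0.001]
contact_force: [0.4, 0.9, 0.0]
gripper_width: 70.1
grasp_force: 0.0
```

Run:
```python
from h import *
s=monitor.read_state();print(s["position"],s["ee_rot"],s["contact_force"])
c,im=shot("wrist","w7")
```

```text
[433.6037104  207.3671079   23.86556675] [ 9.98606608e-01  5.27533865e-02 -1.06818708e-03  8.84454995e-04] [0.44463675 0.87269281 0.0192171 ]
```

View pics/w7.png

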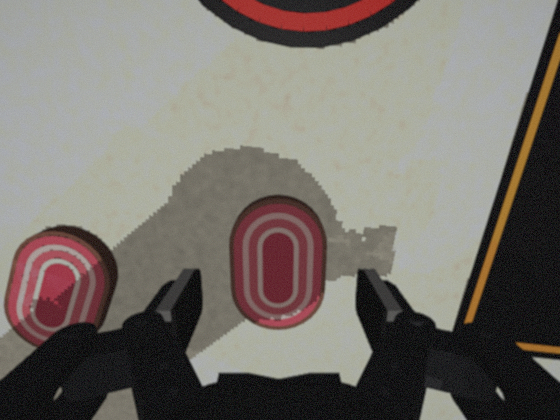

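Emit:
send_rows --series '[[[0, 0, 10], [0, 0, 0], 62], [[0, 0, 6], [0, 0, 0], 60], [[0, 0, 3], [0, 0, 0], 60], [[0, 0, 0], [0, 0, 0], 60], [[0, 0, 0], [0, 0, 0], 60]]'

```text
clock: 12.9
position: [433.7, 207.8, 6.4]
ee_rot: [0.999, 0.055, 0.0, -0.0]
contact_force: [0.9, -0.2, -0.4]
gripper_width: 60.0
grasp_force: 0.0
```

Emit:
send_rows --series '[[[0, 0, 2], [0, 0, 0], 60], [[0, 0, 0], [0, 0, 0], 60], [[0, 0, 0], [0, 0, 0], 60]]'

```text
clock: 13.2
position: [433.7, 207.8, 4.4]
ee_rot: [0.999, 0.055, 0.0, -0.0]
contact_force: [0.1, 1.4, -0.2]
gripper_width: 59.9
grasp_force: 0.0
```

Emit:
send_rows --series '[[[0, 0, 2], [0, 0, 0], 60], [[0, 0, 0], [0, 0, 0], 60], [[0, 0, 0], [0, 0, 0], 60]]'

```text
clock: 13.5
position: [433.6, 207.7, 2.3]
ee_rot: [0.999, 0.055, -0.0, 0.0]
contact_force: [0.0, -0.1, 0.5]
gripper_width: 59.6
grasp_force: 0.0
```

Close gently here.

Emit:
send_rows --series '[[[0, 0, 1], [0, 0, 0], 55], [[0, 0, 0], [0, 0, 0], 50], [[0, 0, 0], [0, 0, 0], 45], [[0, 0, 0], [0, 0, 0], 45], [[0, 0, 0], [0, 0, 0], 45], [[0, 0, 0], [0, 0, 0], 45]]'

```text
clock: 14.1
position: [433.7, 207.8, 1.7]
ee_rot: [0.999, 0.055, 0.0, -0.0]
contact_force: [-1.4, -0.5, 6.3]
gripper_width: 47.6
grasp_force: 61.9
```

Emit:
send_rows --series '[[[0, 0, 0], [0, 0, 0.11], 40], [[6, 10, 0], [0, 0, 0], 40], [[13, 21, 0], [0, 0, 0], 40], [[13, 21, 0], [0, 0, 0], 40], [[13, 21, 0], [0, 0, 0], 40], [[13, 21, 0], [0, 0, 0], 40], [[13, 21, 0], [0, 0, 0], 40], [[13, 22, 0], [0, 0, 0], 40]]'

```text
clock: 14.9
position: [518.6, 70.1, 1.8]
ee_rot: [1.0, 0.001, 0.001, -0.0]
contact_force: [-2.2, 4.3, 4.5]
gripper_width: 47.5
grasp_force: 62.4
```

Emit:
send_rows --series '[[[13, 22, 0], [0, 0, 0], 40], [[0, 2, 0], [0, 0, 0], 40], [[0, 0, 0], [0, 0, 0], 40], [[0, 0, 0], [0, 0, 0], 40]]'

```text
clock: 15.3
position: [531.2, 46.7, 1.8]
ee_rot: [1.0, 0.0, 0.001, 0.0]
contact_force: [2.9, -3.8, 3.9]
gripper_width: 48.0
grasp_force: 62.4
```

Emit:
send_rows --series '[[[0, 0, 0], [0, 0, 0], 52], [[0, 0, 0], [0, 0, 0], 58], [[0, 0, 0], [0, 0, 0], 60], [[0, 0, 0], [0, 0, 0], 60], [[0, 0, -20], [0, 0, 0], 60], [[0, 0, -40], [0, 0, 0], 70], [[-12, -27, 0], [0, 0, 0], 70], [[-19, -41, 0], [0, 0, 0], 70]]'

```text
clock: 16.1
position: [500.3, 114.8, 62.4]
ee_rot: [1.0, -0.002, 0.001, -0.001]
contact_force: [-0.0, 0.5, -1.3]
gripper_width: 70.1
grasp_force: 0.0
```

Emit:
send_rows --series '[[[-19, -42, 0], [0, 0, 0], 70], [[-19, -42, 0], [0, 0, 0], 70], [[-19, -42, 0], [0, 0, 0], 70], [[-19, -42, 0], [0, 0, 0], 70], [[-19, -40, 0], [0, 0, 0], 70], [[0, 0, 0], [0, 0, 0.14], 70], [[0, 0, 0], [0, 0, 0.14], 70], [[0, 0, 0], [0, 0, 0], 70]]'

```text
clock: 16.9
position: [404.0, 323.1, 61.0]
ee_rot: [0.99, -0.139, -0.0, 0.0]
contact_force: [0.2, 0.1, -0.0]
gripper_width: 69.8
grasp_force: 0.0
```

Run:
```python
from h import *
s=monitor.read_state();print(s["position"],s["ee_rot"])
c,im=shot("wrist","w8");slices(c,im,340,470,220,400)
for n in("side","scene"):
    c,im=shot(n,n+"8");print(n);slices(c,im)
```

```text
[404.04208611 323.0943513   61.0410543 ] [ 9.90257531e-01 -1.39247432e-01 -2.69773927e-04  3.18461307e-04]
slice x 405.0 y 324.1 yaw -1.256 size 74 50
side
slice x 374.8 y -317.0 yaw -1.378 size 74 52
slice x 403.3 y -193.6 yaw 1.077 size 77 51
slice x 403.3 y 319.1 yaw -1.566 size 75 60
slice x 528.7 y 46.8 yaw 1.394 size 79 58
slice x 593.5 y 192.8 yaw -0.324 size 138 114
scene
slice x 379.7 y -314.3 yaw -1.227 size 75 50
slice x 410.9 y -191.9 yaw 1.137 size 75 55
slice x 407.0 y 324.9 yaw -1.302 size 74 52
slice x 532.5 y 48.0 yaw -1.534 size 74 52
```

Emit:
send_rows --series '[[[0, 0, 25], [0, 0, 0], 65], [[0, 0, 20], [0, 0, 0], 62], [[0, 0, 9], [0, 0, 0], 60], [[0, 0, 5], [0, 0, 0], 60], [[0, 0, 0], [0, 0, 0], 60], [[0, 0, 0], [0, 0, 0], 60]]'

```text
clock: 17.65
position: [405.2, 323.2, 3.0]
ee_rot: [0.99, -0.14, 0.0, -0.001]
contact_force: [-0.1, 0.1, 0.5]
gripper_width: 59.9
grasp_force: 0.0
```

Emit:
send_rows --series '[[[0, 0, 0], [0, 0, 0], 50], [[0, 0, 0], [0, 0, 0], 45], [[0, 0, 0], [0, 0, 0], 40], [[0, 0, 0], [0, 0, 0], 40], [[0, 0, 0], [0, 0, 0], 40]]'

```text
clock: 18.15
position: [405.3, 323.4, 3.8]
ee_rot: [0.99, -0.14, 0.001, -0.001]
contact_force: [-0.8, -0.0, 5.5]
gripper_width: 47.5
grasp_force: 60.9
```

Emit:
send_rows --series '[[[0, 0, 0], [0, 0, -0.14], 40], [[0, 0, 0], [0, 0, -0.14], 40], [[1, 12, 0], [0, 0, 0], 40], [[3, 23, 0], [0, 0, 0], 40], [[3, 23, 0], [0, 0, 0], 40], [[3, 23, 0], [0, 0, 0], 40], [[3, 23, 0], [0, 0, 0], 40], [[3, 23, 0], [0, 0, 0], 40]]'

```text
clock: 18.95
position: [422.6, 196.7, 3.8]
ee_rot: [1.0, -0.001, 0.002, -0.002]
contact_force: [-0.6, 4.8, 5.0]
gripper_width: 47.1
grasp_force: 62.2
```

Emit:
send_rows --series '[[[3, 23, 0], [0, 0, 0], 40], [[3, 23, 0], [0, 0, 0], 40], [[3, 23, 0], [0, 0, 0], 40], [[3, 23, 0], [0, 0, 0], 40], [[4, 23, 0], [0, 0, 0], 40], [[4, 23, 0], [0, 0, 0], 40], [[0, 10, 0], [0, 0, 0], 40], [[0, 0, 0], [0, 0, 0], 40]]'

```text
clock: 19.75
position: [442.5, 46.9, 3.8]
ee_rot: [1.0, -0.003, 0.002, -0.001]
contact_force: [3.3, -4.2, 5.5]
gripper_width: 47.8
grasp_force: 62.4
```

Emit:
send_rows --series '[[[0, 0, 0], [0, 0, 0], 52], [[0, 0, 0], [0, 0, 0], 58], [[0, 0, 0], [0, 0, 0], 60], [[0, 0, 0], [0, 0, 0], 60], [[0, 0, -20], [0, 0, 0], 60], [[0, 0, -40], [0, 0, 0], 70], [[-5, 34, -20], [0, 0, 0], 70], [[-6, 41, 0], [0, 0, 0], 70]]'

```text
clock: 20.55
position: [431.9, -26.4, 85.2]
ee_rot: [1.0, 0.002, 0.004, -0.001]
contact_force: [0.9, -0.2, -0.5]
gripper_width: 69.7
grasp_force: 0.0
```

Emit:
send_rows --series '[[[-6, 41, 0], [0, 0, 0], 70], [[-6, 41, 0], [0, 0, 0], 70], [[-6, 41, 0], [0, 0, 0], 70], [[-6, 41, 0], [0, 0, 0], 70], [[0, 0, 0], [0, 0, 0], 70], [[0, 0, 0], [0, 0, 0], 70]]'

```text
clock: 21.15
position: [404.7, -191.8, 82.0]
ee_rot: [1.0, -0.002, -0.0, -0.0]
contact_force: [0.3, 1.1, 0.4]
gripper_width: 69.8
grasp_force: 0.0
```

Run:
```python
from h import *
s=monitor.read_state();print(s["position"],s["ee_rot"],s["joints"])
c,im=shot("wrist","w9");slices(c,im,330,470,-380,-120)
for n in("side","scene"):
    c,im=shot(n,n+"9");print(n);slices(c,im)
```

```text
[ 404.70624223 -191.79737078   81.97146776] [ 9.99998406e-01 -1.72659706e-03 -4.38463366e-04 -1.24195260e-04] [-7.78399134e-02  2.69388277e-01 -6.11834414e-01 -2.84174550e-04
 -6.90466931e-01  1.64540221e+00]
slice x 377.3 y -314.9 yaw -1.383 size 74 51
slice x 406.6 y -190.4 yaw 1.185 size 74 50
side
slice x 374.7 y -317.1 yaw -1.358 size 74 52
slice x 403.8 y -193.3 yaw 1.091 size 78 52
slice x 441.4 y 46.7 yaw 1.503 size 76 54
slice x 526.3 y 53.3 yaw 1.225 size 81 48
slice x 592.7 y 193.4 yaw -0.585 size 136 114
scene
slice x 380.3 y -314.6 yaw -1.261 size 76 51
slice x 408.8 y -189.8 yaw 1.058 size 73 52
slice x 445.0 y 48.5 yaw -1.506 size 73 50
slice x 532.2 y 47.8 yaw -1.526 size 74 52
slice x 600.5 y 203.8 yaw 0.498 size 126 99
```

Emit:
send_rows --series '[[[2, -1, 0], [0, 0, -0.13], 70], [[0, 0, 10], [0, 0, -0.13], 70], [[0, 0, 20], [0, 0, -0.12], 68], [[0, 0, 25], [0, 0, 0], 65], [[0, 0, 15], [0, 0, 0], 60], [[0, 0, 8], [0, 0, 0], 60], [[0, 0, 2], [0, 0, 0], 60], [[0, 0, 0], [0, 0, 0], 60]]'

```text
clock: 22.1
position: [407.8, -189.7, 2.5]
ee_rot: [0.982, 0.189, 0.0, 0.0]
contact_force: [0.1, 0.2, 0.7]
gripper_width: 60.1
grasp_force: 0.0
```

Emit:
send_rows --series '[[[0, 0, 0], [0, 0, 0], 50], [[0, 0, 0], [0, 0, 0], 45], [[0, 0, 0], [0, 0, 0], 40], [[0, 0, 0], [0, 0, 0], 40], [[0, 0, 0], [0, 0, 0], 40]]'

```text
clock: 22.6
position: [408.2, -190.2, 3.7]
ee_rot: [0.982, 0.189, 0.001, 0.0]
contact_force: [-0.1, 2.7, 3.8]
gripper_width: 47.4
grasp_force: 60.7
```

Emit:
send_rows --series '[[[0, 0, 0], [0, 0, 0.13], 40], [[0, 0, 0], [0, 0, 0.13], 40], [[0, 0, 0], [0, 0, 0.12], 40], [[9, -11, 0], [0, 0, 0], 40], [[18, -21, 0], [0, 0, 0], 40], [[18, -21, 0], [0, 0, 0], 40], [[18, -21, 0], [0, 0, 0], 40], [[18, -21, 0], [0, 0, 0], 40]]'

```text
clock: 23.4
position: [487.2, -95.5, 3.7]
ee_rot: [1.0, -0.0, -0.002, 0.001]
contact_force: [-3.6, -5.5, 8.4]
gripper_width: 47.5
grasp_force: 61.9
```

Emit:
send_rows --series '[[[18, -20, 0], [0, 0, 0], 40], [[17, -20, 0], [0, 0, 0], 40], [[7, -7, 0], [0, 0, 0], 40], [[0, 0, 0], [0, 0, 0], 40], [[0, 0, 0], [0, 0, 0], 40]]'

```text
clock: 23.9
position: [531.9, -47.3, 3.7]
ee_rot: [1.0, 0.0, 0.002, -0.001]
contact_force: [0.2, 3.4, 3.9]
gripper_width: 47.7
grasp_force: 62.5
```

Emit:
send_rows --series '[[[0, 0, 0], [0, 0, 0], 52], [[0, 0, 0], [0, 0, 0], 58], [[0, 0, 0], [0, 0, 0], 60], [[0, 0, 0], [0, 0, 0], 60], [[0, 0, -20], [0, 0, 0], 60], [[0, 0, -40], [0, 0, 0], 70], [[-12, 20, -20], [0, 0, 0], 70], [[-22, 38, 0], [0, 0, 0], 70]]'

```text
clock: 24.7
position: [500.0, -105.6, 85.7]
ee_rot: [1.0, 0.002, 0.005, -0.0]
contact_force: [0.2, -2.0, -0.3]
gripper_width: 70.3
grasp_force: 0.0
```

Emit:
send_rows --series '[[[-22, 38, 0], [0, 0, 0], 70], [[-22, 38, 0], [0, 0, 0], 70], [[-22, 38, 0], [0, 0, 0], 70], [[-22, 38, 0], [0, 0, 0], 70], [[-22, 38, 0], [0, 0, 0], 70], [[-10, 20, 0], [0, 0, 0.1], 70], [[0, 0, 0], [0, 0, 0.1], 70], [[0, 0, 0], [0, 0, 0], 70]]'

```text
clock: 25.5
position: [375.4, -316.9, 82.1]
ee_rot: [0.995, -0.101, -0.0, -0.0]
contact_force: [-0.1, -0.7, -0.3]
gripper_width: 70.0
grasp_force: 0.0
```

Run:
```python
from h import *
s=monitor.read_state();print(s["position"],s["ee_rot"])
c,im=shot("wrist","w10");slices(c,im,310,450,-400,-220)
for n in("side","scene"):
    c,im=shot(n,n+"10");print(n);slices(c,im)
```

```text
[ 375.44803572 -316.90564746   82.14481611] [ 9.94864545e-01 -1.01215098e-01 -1.87644699e-04 -7.91705439e-05]
slice x 376.7 y -314.6 yaw -1.248 size 73 50
side
slice x 375.0 y -317.4 yaw -1.357 size 75 54
slice x 440.8 y 46.0 yaw 1.458 size 78 57
slice x 527.5 y -48.8 yaw 1.401 size 78 56
slice x 528.5 y 46.2 yaw 1.327 size 79 58
slice x 593.6 y 192.7 yaw -0.630 size 138 114
scene
slice x 378.8 y -313.8 yaw -1.231 size 72 51
slice x 444.0 y 47.8 yaw -1.500 size 75 52
slice x 532.0 y -46.5 yaw -1.538 size 74 52
slice x 532.5 y 47.8 yaw -1.533 size 74 52
```

Emit:
send_rows --series '[[[2, -1.5, 10], [0, 0, 0.07], 70], [[0, 0, 20], [0, 0, 0], 70], [[0, 0, 20], [0, 0, 0], 65], [[0, 0, 18], [0, 0, 0], 62], [[0, 0, 8], [0, 0, 0], 60], [[0, 0, 4], [0, 0, 0], 60], [[0, 0, 0], [0, 0, 0], 60], [[0, 0, 0], [0, 0, 0], 60]]'

```text
clock: 26.45
position: [379.2, -315.3, 3.0]
ee_rot: [0.991, -0.135, 0.001, 0.0]
contact_force: [-0.5, -0.0, -0.3]
gripper_width: 60.3
grasp_force: 0.0
```

Emit:
send_rows --series '[[[0, 0, 0], [0, 0, 0], 50], [[0, 0, 0], [0, 0, 0], 45], [[0, 0, 0], [0, 0, 0], 40], [[0, 0, 0], [0, 0, 0], 40], [[0, 0, 0], [0, 0, 0], 40]]'

```text
clock: 26.95
position: [379.2, -315.5, 3.8]
ee_rot: [0.991, -0.135, 0.001, 0.0]
contact_force: [-0.3, 1.0, 5.7]
gripper_width: 47.7
grasp_force: 60.5
```

Emit:
send_rows --series '[[[0, 0, 0], [0, 0, -0.135], 40], [[0, 0, 0], [0, 0, -0.135], 40], [[2, -11, 0], [0, 0, 0], 40], [[5, -23, 0], [0, 0, 0], 40], [[5, -23, 0], [0, 0, 0], 40], [[5, -23, 0], [0, 0, 0], 40], [[6, -23, 0], [0, 0, 0], 40], [[6, -23, 0], [0, 0, 0], 40]]'

```text
clock: 27.75
position: [408.6, -188.9, 3.8]
ee_rot: [1.0, -0.001, 0.001, 0.001]
contact_force: [-1.4, -6.6, 8.2]
gripper_width: 47.5
grasp_force: 61.5
```

Emit:
send_rows --series '[[[6, -23, 0], [0, 0, 0], 40], [[6, -23, 0], [0, 0, 0], 40], [[6, -23, 0], [0, 0, 0], 40], [[6, -23, 0], [0, 0, 0], 40], [[5, -23, 0], [0, 0, 0], 40], [[4, -22, 0], [0, 0, 0], 40], [[0, -4, 0], [0, 0, 0], 40], [[0, 0, 0], [0, 0, 0], 40]]'

```text
clock: 28.55
position: [441.5, -47.0, 3.8]
ee_rot: [1.0, -0.0, 0.001, -0.0]
contact_force: [-1.9, 3.1, 11.0]
gripper_width: 47.5
grasp_force: 62.0
```

Emit:
send_rows --series '[[[0, 0, 0], [0, 0, 0], 52], [[0, 0, 0], [0, 0, 0], 58], [[0, 0, 0], [0, 0, 0], 60], [[0, 0, 0], [0, 0, 0], 60], [[0, 0, -20], [0, 0, 0], 60], [[0, 0, -45], [0, 0, 0], 65], [[0, 0, -45], [0, 0, 0], 70], [[5, 30, -20], [0, 0, 0], 70]]'

```text
clock: 29.35
position: [447.6, -76.9, 136.3]
ee_rot: [1.0, 0.002, 0.004, -0.0]
contact_force: [0.9, 0.0, 0.2]
gripper_width: 70.4
grasp_force: 0.0
```

Emit:
send_rows --series '[[[6, 45, 0], [0, 0, 0], 70], [[6, 45, 0], [0, 0, 0], 70], [[6, 45, 0], [0, 0, 0], 70], [[6, 45, 0], [0, 0, 0], 70], [[6, 45, 0], [0, 0, 0], 70], [[6, 45, 0], [0, 0, 0], 70], [[6, 45, 0], [0, 0, 0], 70], [[4, 40, 0], [0, 0, 0], 70]]'

```text
clock: 30.15
position: [491.1, -435.4, 131.6]
ee_rot: [1.0, -0.001, -0.0, -0.0]
contact_force: [0.8, 0.6, -0.0]
gripper_width: 69.7
grasp_force: 0.0
```

Run:
```python
from h import *
s=monitor.read_state();print(s["position"],s["ee_rot"],s["joints"].round(2))
c,im=shot("wrist","w11")
A=top(c,im,44,430,560,-500,-370,2.5)
B=cv2.resize(top(c,im,12,430,560,-500,-370,2.5),None,fx=1,fy=1)
for n in("side","scene"):
    a,i=shot(n,n+"11");print(n);slices(a,i)
S=cv2.resize(cv2.imread("pics/scene11.png")[80:400,60:480],(650,275))
cv2.imwrite("pics/w11t.png",cv2.vconcat([cv2.hconcat([A,B]),cv2.resize(S,(A.shape[1]*2,275))]))
```

```text
[ 491.05231187 -435.44087505  131.56711346] [ 9.99999318e-01 -1.08339182e-03 -3.62391296e-04 -2.41774440e-04] [-0.48  0.52 -0.04 -0.   -1.02  2.05]
side
slice x 438.0 y -48.2 yaw 1.481 size 77 56
slice x 440.5 y 45.3 yaw 1.457 size 77 58
slice x 527.8 y -48.8 yaw 1.413 size 77 55
slice x 528.2 y 46.8 yaw 1.358 size 78 58
slice x 593.3 y 192.9 yaw -0.616 size 137 114
scene
slice x 441.5 y -46.2 yaw -1.501 size 75 52
slice x 444.0 y 47.8 yaw -1.499 size 75 52
slice x 532.0 y -46.2 yaw -1.545 size 74 52
slice x 532.5 y 48.0 yaw -1.540 size 74 52
```

View pics/w11t.png

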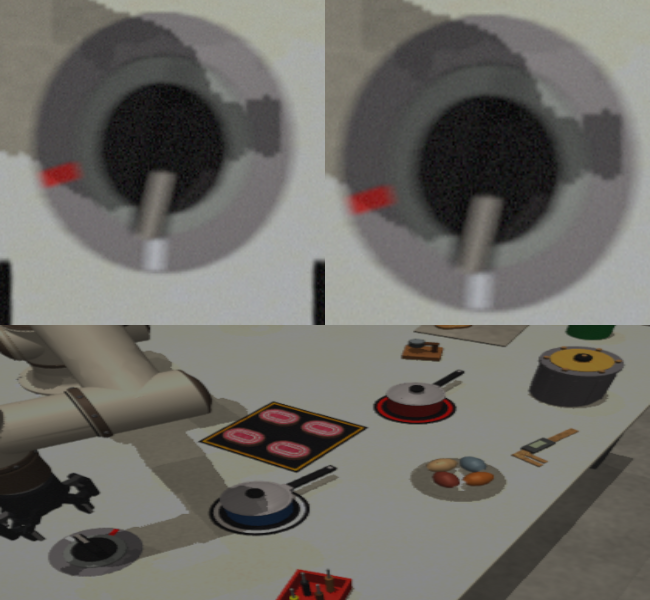

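Emit:
send_rows --series '[[[2.5, 0, 0], [0, 0, 0.1], 60], [[0, 0, 30], [0, 0, 0.1], 50], [[0, 0, 40], [0, 0, 0], 45], [[0, 0, 30], [0, 0, 0], 40], [[0, 0, 12], [0, 0, 0], 40], [[0, 0, 0], [0, 0, 0], 40], [[0, 0, 0], [0, 0, 0], 40]]'

```text
clock: 31.0
position: [494.9, -433.4, 21.7]
ee_rot: [0.995, -0.1, 0.001, 0.001]
contact_force: [1.3, 0.1, 0.5]
gripper_width: 39.7
grasp_force: 0.0
```

Emit:
send_rows --series '[[[0, 0, 0], [0, 0, 0], 25], [[0, 0, 0], [0, 0, 0], 15], [[0, 0, 0], [0, 0, 0], 5], [[0, 0, 0], [0, 0, 0], 5], [[0, 0, 0], [0, 0, 0], 5]]'

```text
clock: 31.5
position: [494.9, -434.0, 22.5]
ee_rot: [0.995, -0.1, 0.002, 0.001]
contact_force: [-0.8, 0.3, 7.0]
gripper_width: 12.7
grasp_force: 60.8
```

Emit:
send_rows --series '[[[0, 0, 0], [0, 0, 0.13], 5], [[0, 0, 0], [0, 0, 0.14], 5], [[0, 0, 0], [0, 0, 0.14], 5], [[0, 0, 0], [0, 0, 0.14], 5], [[0, 0, 0], [0, 0, 0.14], 5], [[0, 0, 0], [0, 0, 0.13], 5], [[0, 0, 0], [0, 0, 0.13], 5], [[0, 0, 0], [0, 0, 0.13], 5]]'

```text
clock: 32.3
position: [492.8, -436.4, 22.5]
ee_rot: [0.8, -0.599, 0.001, 0.002]
contact_force: [-6.8, -8.6, 5.7]
gripper_width: 12.7
grasp_force: 60.7
```

Emit:
send_rows --series '[[[0, 0, 0], [0, 0, 0], 5], [[0, 0, 0], [0, 0, 0], 5], [[0, 0, 0], [0, 0, 0], 20], [[0, 0, 0], [0, 0, 0], 35], [[0, 0, 0], [0, 0, 0], 40], [[0, 0, -30], [0, 0, 0], 40], [[0, 0, -45], [0, 0, 0], 40], [[0, 0, -45], [0, 0, 0], 40]]'

```text
clock: 33.1
position: [493.7, -432.4, 140.7]
ee_rot: [0.802, -0.597, -0.001, 0.0]
contact_force: [1.1, -0.5, 0.3]
gripper_width: 39.7
grasp_force: 0.0
```

Emit:
send_rows --series '[[[0, -40, -20], [0, 0, 0], 40], [[0, -40, -20], [0, 0, 0], 40], [[0, 0, 0], [0, 0, 0], 40], [[0, 0, 0], [0, 0, 0], 40]]'

```text
clock: 33.5
position: [571.4, -409.1, 180.0]
ee_rot: [0.802, -0.597, -0.0, -0.0]
contact_force: [0.5, 0.1, -1.4]
gripper_width: 40.1
grasp_force: 0.0
```

Run:
```python
from h import *
s=monitor.read_state();print(s["clock"],s["position"],s["ee_rot"],s["contact_force"])
I=[]
for n in("side","scene"):
    a,i=shot(n,n+"12");print(n);slices(a,i);I+=[top(a,i,44,420,560,-510,-360,2),cv2.resize(i,(300,225))]
cv2.imwrite("pics/f.png",cv2.vconcat([cv2.hconcat([I[0],I[2]]),cv2.hconcat([I[1],I[3]])]))
```

```text
33.5 [ 571.44474644 -409.14472711  179.9560073 ] [ 8.02381429e-01 -5.96811469e-01 -1.68820826e-04 -2.88849195e-04] [ 0.50429109  0.06603586 -1.36510655]
side
slice x 438.0 y -48.0 yaw 1.484 size 76 55
slice x 440.7 y 46.0 yaw 1.467 size 77 57
slice x 528.3 y -48.8 yaw 1.436 size 77 54
slice x 528.8 y 46.8 yaw 1.386 size 78 58
slice x 593.2 y 193.0 yaw -0.525 size 137 114
scene
slice x 441.8 y -46.5 yaw -1.509 size 76 52
slice x 443.8 y 47.8 yaw -1.490 size 76 52
slice x 532.2 y -46.5 yaw -1.535 size 74 52
slice x 532.5 y 47.8 yaw -1.524 size 75 52
slice x 600.5 y 203.8 yaw 0.503 size 126 99
```

View pics/f.png

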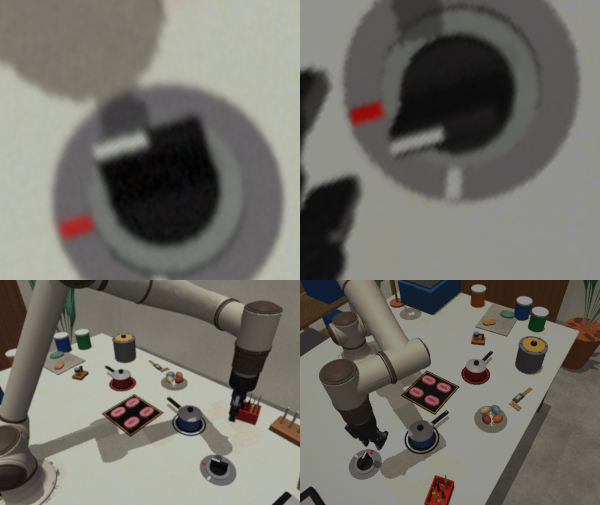

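Run:
```python
from h import *
for a,b,n,(x,y) in(("sd4","side12","side",(606,-226)),("wait","","",(0,0)),("side6","side12","side",(612,213)),("scene6","scene12","scene",(612,213)),("scene6","scene12","scene",(606,-226)),("side8","side12","side",(606,-226))):
    if not n: continue
    g=[cv2.cvtColor(top(camera_info(n),cv2.imread(f"pics/{k}.png"),40,x-75,x+75,y-75,y+75,1),cv2.COLOR_BGR2GRAY).astype(np.float32) for k in(a,b)]
    print(a,b,x,y,"shift",cv2.phaseCorrelate(g[0],g[1],cv2.createHanningWindow((150,150),cv2.CV_32F)),"diff",abs(g[0]-g[1]).mean())
```

```text
sd4 side12 606 -226 shift ((0.031611210375416476, 0.05368255679884726), 0.7054677039252387) diff 13.749307
side6 side12 612 213 shift ((0.028410332858584297, -0.02562259964469149), 0.7676041642930772) diff 2.7291284
scene6 scene12 612 213 shift ((0.006113645412057167, 0.013014343367672154), 1.1104740136888291) diff 3.2076957
scene6 scene12 606 -226 shift ((0.13975620000641698, -0.1445570169498609), 0.7891956342909071) diff 10.541471
side8 side12 606 -226 shift ((0.013269328828968696, 0.07610209744696306), 0.6790769322713216) diff 12.531758
```

Neither pan has moved since it was placed, so I'm handing in.

```bash
python3 -c "
from bench import job_done;print(job_done())"
```

```text
the job is handed in; nothing more can be done
None
```

The job is handed in; by the camera images, the blue pan is in the white ring, the red pan is in the red ring, all four slices lie flat on the warming plate and the dial is at the red mark, but no verdict came back.

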